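# Close the drill jig and hold the inspection probe in its guide bush

## Robot

A 6-joint arm with a two-finger parallel gripper is mounted at the origin on the work surface. World frame = base frame: x ahead of the robot, y to its left, z up, the work surface at z = 0. Lengths are in m, angles in degrees, forces in N, time in s.
With the tool pointing down it reaches from about 0.325 to 0.775 m from the base axis. Payload 5.5 kg.
Tool frame: the origin (TCP) lies on the centre line of the jaws, within the pads' length; the fingertips stand 22 mm ahead of it and the grasp point (between the pads) lies 3 mm ahead of it; z points along the fingers, y is the line along which they close (so a half turn about z gives the same grasp; the last joint's range is limited). The gripper opens to 85 mm and grips with 20 to 120 N. Pads are 22 mm wide; open, the fingers measure 114 mm over their backs; the gripper's body (76 mm by 85 mm) begins 54 mm behind the grasp point. The pads swing forward as they close: fully open they stand 13 mm farther back than shut.
Start: joints at [61.209, 5.22, 70.514, -0, 104.267, -3.249], TCP at [0.259, 0.541, 0.253] pointing down, gripper open.
Joint ranges: [-164.24, 164.24], [-49.07, 125.15], [9.68, 141.18], [-86.29, 266.29], [3.28, 154.24], [-151.56, 151.56]. Speed limits (degrees/s): [147.25, 147.25, 172.46, 180, 180, 180].

## Interface

Orientations are given as a 3x3 rotation matrix whose columns are the frame's x, y, z axes.
In Python, from bench import * gives the robot as it stands.
- The arm moves only by the tool jog_arm, never from a script. Its argument "motion" is a list of rows, each an object of numbers: "x", "y", "z": the shift along the tool's x, y, z scaled (see below); "wx", "wy", "wz": the turn, a rotation vector about the tool's x, y, z scaled (see below); "gripper": the finger opening in mm, from 0 to 85.4. In form: [{"x": .., "y": .., "z": .., "wx": .., "wy": .., "wz": .., "gripper": ..}, ...]. A call has 1 to 8 rows; each row shifts and turns the commanded pose from where the row before left it, along the tool's axes as they then stand; what a row does not reach is not made up. The controller multiplies each number of a shift by 1000 mm and each number of a turn by 180 degrees. A row lasts 1/8 s, in which the tool goes at most 62.5 mm and 10.7 degrees, less where a joint would pass 70% of its speed; a pose out of reach is approached as far as the arm can. A call with a number of a shift or a turn outside -1 to 1 is refused whole. A call with a gripper value outside its range is refused whole. The fingers move at their own pace and stop on an object; the grip force is fixed at half the most. Time passes only in rows, so rows that do not move let the fingers close. It gives the time, the measured TCP pose, the force, the opening and the grip force at its end, in the units of the state.
- get_state(): the state, without advancing time (a new reading comes with each control period).
- capture(name): name is "scene" or "top" or "wrist"; returns the picture (400x640x3 uint8, blue, green, red); there is no depth.
- get_calibration(name): a dict with "mtx" (3x3 intrinsics, pixels), "origin" and "attitude" of the camera in the world; the wrist camera has in their place "hand_eye" (4x4, takes a point from camera to tool coordinates, whose origin is the TCP and whose axes are the flange's). Camera axes: x right, y down, z forward; pixel columns grow to the right and rows downward; lengths in m; the calibration is good to about 2 mm. The wrist camera is an equidistant fisheye: a pixel r from the principal point sees the ray r / f radians off the axis. A picture is of the moment at which its call begins: read the wrist's pose just before it. get_calibration takes no time and is no camera call.
- sign_off(): hands the job in; it is judged then, once.
The state is a dict: "time": time; "joints": joint angles; "joint_vel": joint speeds; "tau": joint torques, N m; "ee_pos": TCP position; "orientation": TCP orientation; "wrist_force": force on the tool from outside, world axes, zero at the start; "ft_torque": the same for the moment, N m; "gripper_width": opening from 0.0 (shut) to 1.0 (fully open); "grip_force": force on a finger pad.
Only numpy, scipy, OpenCV 4.12 (cv2) and the standard library are available. Lean on these libraries where they do the work, as an engineer would, in place of code of your own. Each camera call takes 0.05 s, during which the arm holds its last target. There are 200 camera calls.

## Task

The hub is already bolted into the drill jig: swing the jig's hinged leaf fully shut first. Then take the probe (the straight round tool with the flat disc collar, not the tee-handled punch) out of its wooden block and lower it upright through the guide bush without ever touching the jig or the hub, until its collar hangs about 5 mm above the bush, not resting on it. Finish while still holding it there, still and centred in the bore, with the leaf shut; leave the punch, rivet tub and solvent can where they are.

Things in the scene. Friction and masses are not known exactly. Their poses are not given: they have to be found in the camera images.
- leaf (a joint): hinge angle of the steel leaf, the jig's top plate: 0 = fully shut (level, on its stop), positive = free end raised, up to 1.3 rad. It starts 0.55 to 1.0 rad open. The stiff hinge (0.4 N m of friction) holds it wherever it is left: about 2 to 3 N pressed on its free end closes it.
- jig: fixed drill jig; origin at the centre of its underside on the bench, x from the free end to the hinge, z up. Base 190 x 130 x 15 mm. Bolted in the middle is a round aluminium hub, 68 mm diameter, top 60 mm above the bench; its blind bore, 26 mm diameter, has its floor 20 mm above the bench. Two hinge cheeks, 87 mm high, stand 43 to 57 mm either side of the middle, at x 67 to 89 mm.
- leaf_hinge (a point): a point on the hinge axis, in the middle of the leaf's width, 75 mm above the bench and 75 mm from the jig's centre along the jig's x. The axis runs along this frame's y; its x and z turn with the leaf, and the leaf lies along its -x.
- leaf_tab (a point): centre of the upper face of the tab (25 long, 45 wide, 10 mm thick) at the leaf's free end, 165 mm from the hinge axis; the tab ends 9 mm beyond this point. The rest of the leaf is 150 x 84 x 10 mm. Axes as leaf_hinge, z out of the upper face. Shut, it lies 80 mm above the bench; the free end moves on an arc about the hinge.
- bush_top (a point): centre of the mouth, on the upper side, of the brass guide bush in the leaf, 75 mm from the hinge axis. Bore 22 mm diameter, 20 mm long, rim 40 mm diameter; z along the bore, out of the upper face. With the leaf shut, the bore is vertical, its mouth 88 mm above the bench, over the jig's centre and in line with the hub's bore.
- probe: loose inspection probe, about 0.12 kg; origin at the tip of its shaft, z up along it. Steel shaft 8 mm diameter, 60 mm long; then a flat disc collar 34 mm diameter, 6 mm thick; then a round aluminium handle 18 mm diameter, 60 mm long (66 to 126 mm above the tip). It starts upright in a wooden block's 14 mm through hole, its collar resting on the block, 66 mm above the bench.
- probe_collar (a point): centre of the underside of the probe's collar, 60 mm above the tip
- probe_grip (a point): centre line of the probe's handle, near its middle, 98 mm above the tip
- punch: loose tee-handled punch in the other wooden block, to be left alone: short knob 24 mm diameter, thin neck, and an 80 mm long crossbar of 14 mm diameter about 118 mm above the bench. Origin at the lower end of its shaft, z up, x along the crossbar.
- block_a: fixed wooden block, 70 x 70 x 66 mm, that holds the probe; origin at the centre of its underside
- block_b: fixed wooden block of the same size, that holds the punch; origin at the centre of its underside
- rivet_tub: loose clear open tub of rivets, 130 x 95 x 55 mm, to be left alone; origin at the centre of its underside
- solvent_can: loose blue rectangular solvent can, 60 x 110 x 150 mm with a white cap, to be left alone; origin at the centre of its underside

How it is judged (in metres and radians):
On the way, in this order (a step that is already met when the one before it is completed fails the run):
1. the leaf is fully shut while the probe is still in its block (value of joint leaf below 0.04 rad and z of probe in the frame of block_a below 0.02 m), for 0.2 s.
2. the probe is lifted clear of its block, leaf still shut (height (world z) of probe above 0.075 m and value of joint leaf below 0.04 rad), for 0.1 s.
3. the tip enters the guide bush from above (horizontal distance between probe and bush_top below 0.008 m and z of probe in the frame of bush_top between -0.045 and -0.002 m).
At the end, for the whole second after the job is handed in: The leaf is shut (within 0.04 rad); the probe is held by the fingers alone, still (under 20 mm/s), upright within 4 degrees, its tip and its collar both within 4 mm of the bush's axis, and its collar 1.5 to 10 mm above the bush (value of joint leaf below 0.04 rad and z of probe_collar in the frame of bush_top between 0.0015 and 0.01 m and horizontal distance between each of probe_collar, probe and bush_top below 0.004 m and angle between probe's own z axis and vertical below 0.07 rad and contact force between probe and the fingers above 2 N and contact force between probe and jig below 0.2 N and linear speed of probe below 0.02 m/s); the arm keeps its last pose, push and grip.
It fails at once if the probe touches the jig, its leaf, the bush or the hub (over 0.3 N) (contact force between probe and jig above 0.3 N).
It fails at once if the punch is moved (over 15 mm) (distance of punch from where it was at the start of the episode above 0.015 m).
It fails at once if the rivet tub is moved (over 20 mm) (distance of rivet_tub from where it was at the start of the episode above 0.02 m).
It fails at once if the solvent can is moved (over 20 mm) (distance of solvent_can from where it was at the start of the episode above 0.02 m).
It also fails if it takes over 59 s, if anything falls off the work surface, if the arm or the gripper's body presses on something with over 40 N, if the wrist force passes 120 N, or if a joint passes its speed limit or range.

## Working session

There is one attempt and no reset: what is moved stays moved. The work goes in short steps, Python scripts to look and compute and a tool call to move; the robot and the scene stay as the last step left them, time stands still between calls to the robot, and variables do not carry over. Pictures are saved under pics/ and viewed, at most 10 in all, crops included, and the job is handed in when it is done.

Besides the shell and the picture viewer there is one more tool, called after "Request:" by a JSON object that holds its "method" and its "body". jog_arm: Moves the arm, as the interface text tells. Shifts and turns lie within -1 to 1; 1 stands for 1000 mm of shift or 180 degrees of turn. Its arguments: {"type":"object","properties":{"motion":{"type":"array"}},"required":["motion"]}

```bash
mkdir -p pics; python3 - <<'E'
from bench import *
import cv2,numpy as np
np.set_printoptions(precision=4,suppress=True)
s=get_state();print(s)
for n in("scene","top","wrist"):
    cv2.imwrite(f"pics/{n}0.png",capture(n));print(n,get_calibration(n))
E
```

```text
{'time': 0.0, 'joints': array([ 61.2102,   5.2628,  70.5833,   0.0016, 104.2684,  -3.2481]), 'joint_vel': array([ 0.0158, -0.1273, -0.0067, -0.0086, -0.0221,  0.0749]), 'tau': array([ -0.0003, -45.8714, -41.8032,   0.0001,   0.0109,   0.    ]), 'ee_pos': array([0.2586, 0.5411, 0.2521]), 'orientation': array([[-0.9023,  0.4312, -0.001 ],
       [ 0.4312,  0.9023, -0.0017],
       [ 0.0001, -0.002 , -1.    ]]), 'wrist_force': array([-0.4476,  0.2304, -0.662 ]), 'ft_torque': array([-0.0043, -0.0351, -0.0253]), 'grip_force': 0.0, 'gripper_width': 1.0004063923562097}
scene {'mtx': array([[402.1755,   0.    , 318.7805],
       [  0.    , 402.1755, 203.0253],
       [  0.    ,   0.    ,   1.    ]]), 'origin': array([ 1.2387, -0.6866,  0.7083]), 'attitude': array([[ 0.7388,  0.3626, -0.568 ],
       [ 0.6737, -0.3805,  0.6335],
       [ 0.0136, -0.8507, -0.5254]])}
top {'mtx': array([[400.9866,   0.    , 322.8676],
       [  0.    , 400.9866, 200.9768],
       [  0.    ,   0.    ,   1.    ]]), 'origin': array([0.4955, 0.0361, 1.0626]), 'attitude': array([[ 0.004 , -0.9946,  0.1038],
       [-1.    , -0.0043, -0.0029],
       [ 0.0033, -0.1037, -0.9946]])}
wrist {'mtx': array([[309.7069,   0.    , 321.5949],
       [  0.    , 309.7069, 201.5406],
       [  0.    ,   0.    ,   1.    ]]), 'hand_eye': array([[ 0.0013, -0.9462, -0.3237,  0.0833],
       [ 1.    ,  0.0009,  0.0013, -0.0003],
       [-0.001 , -0.3237,  0.9462, -0.1193],
       [ 0.    ,  0.    ,  0.    ,  1.    ]])}
```

View pics/scene0.png

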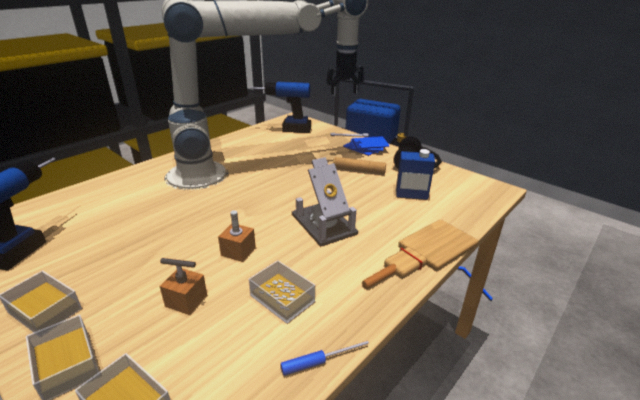

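View pics/top0.png

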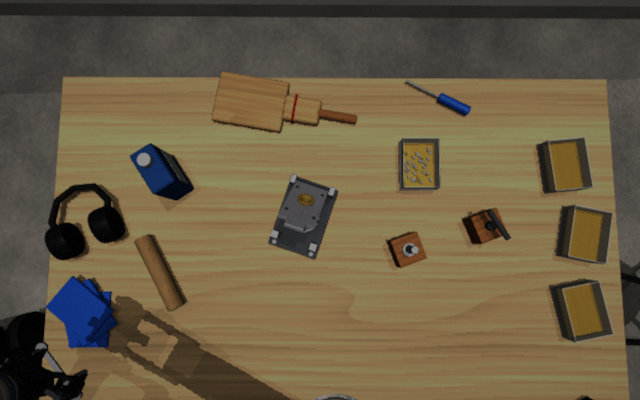

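Scene view: the jig is at about (325,205), the probe at (236,230) in its block, and the punch at (182,280). Top view: the jig is at (303,217) with its raised leaf, the probe at (408,249), the punch at (487,225), the tub at (419,164) and the can at (162,172). I'll zoom in on the jig and the probe.

```bash
python3 - <<'E'
import cv2,numpy as np
t=cv2.imread("pics/top0.png");s=cv2.imread("pics/scene0.png")
def c(im,x,y,w,h,k):
    return cv2.resize(im[y:y+h,x:x+w],None,fx=k,fy=k,interpolation=cv2.INTER_CUBIC)
A=np.hstack([c(t,260,165,80,100,4),c(t,380,220,60,50,4) if 0 else c(t,370,165,80,100,4)])
B=np.hstack([c(s,285,150,80,100,4),c(s,205,165,80,100,4)])
def pad(a): return a
im=np.hstack([c(t,260,165,80,100,4),c(t,380,215,60,50,7)[:400,:] if 0 else cv2.copyMakeBorder(c(t,380,220,60,60,6),0,40,0,0,0)])
cv2.imwrite("pics/c_top.png",im)
im=np.hstack([c(s,285,150,80,100,4),cv2.copyMakeBorder(c(s,208,205,60,60,6),0,40,0,0,0)])
cv2.imwrite("pics/c_scene.png",im)
E
```

```text
(no output)
```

View pics/c_top.png

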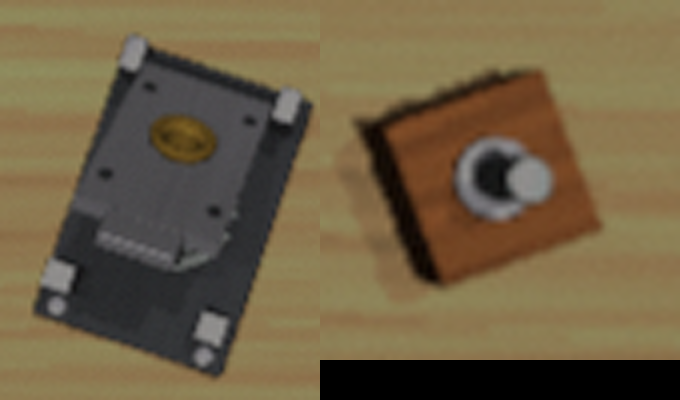

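View pics/c_scene.png

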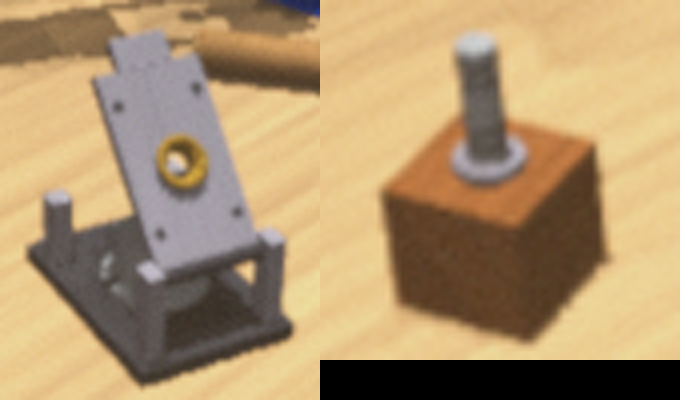

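The crops show the bush, base corners and cheeks clearly in both views. I'll fit the jig pose and leaf angle, and triangulate the probe.

```bash
cat > h.py <<'E'
import numpy as np,cv2
from scipy.optimize import least_squares
from bench import *
np.set_printoptions(precision=4,suppress=True)
C={n:get_calibration(n) for n in("top","scene","wrist")}
def proj(n,P,s=None):
    c=C[n];P=np.atleast_2d(P)
    if n=="wrist":
        H=np.array(c["hand_eye"]);T=(P-s["ee_pos"])@s["orientation"]
        q=(T-H[:3,3])@H[:3,:3]; r=np.hypot(q[:,0],q[:,1]);th=np.arctan2(r,q[:,2])
        return c["mtx"][:2,2]+(th/r*q[:,:2].T).T*c["mtx"][0,0]
    q=(P-c["origin"])@c["attitude"]
    return q[:,:2]/q[:,2:]*c["mtx"][0,0]+c["mtx"][:2,2]
def leafp(a,p):  # leaf frame -> jig
    x,y,z=p; c,s=np.cos(a),np.sin(a)   # open: -x end rises
    return np.array([.075+c*x+s*z,y,.075-s*x+c*z])
def jig(v,p):
    x,y,w=v[:3];c,s=np.cos(w),np.sin(w)
    return np.array([x+c*p[0]-s*p[1],y+s*p[0]+c*p[1],p[2]])
E
python3 - <<'E'
from h import *
def px(u,k,o): return (np.array(u)+.5)/k-.5+np.array(o)
J=[("top",(-.095,.065,.015),(36,312)),("top",(-.095,-.065,.015),(220,377)),("top",(.095,-.065,.015),(312,103)),
("top",(.078,.05,.087),(135,50)),("top",(.078,-.05,.087),(288,102)),
("scene",(.095,-.065,0),(145,385)),("scene",(.095,.065,0),(291,330)),("scene",(-.095,-.065,.015),(28,250)),
("scene",(.078,-.05,.087),(150,272)),("scene",(.078,.05,.087),(271,238))]
L=[("top",(-.075,0,.013),(183,139)),("scene",(-.075,0,.013),(183,160)),("scene",(-.174,-.0225,.005),(110,40)),("scene",(-.174,.0225,.005),(163,32))]
O={"top":(260,165),"scene":(285,150)}
def f(v):
    r=[proj(n,jig(v,p))[0]-px(u,4,O[n]) for n,p,u in J]
    r+=[proj(n,jig(v,leafp(v[3],p)))[0]-px(u,4,O[n]) for n,p,u in L]
    return np.concatenate(r)
o=least_squares(f,[.5,.08,-.3,.8],loss="soft_l1");print(o.x,np.degrees(o.x[2:]));print(f(o.x).reshape(-1,2))
for nm,p in(("tab",(-.165,0,.005)),("bush",(-.075,0,.013))): print(nm,jig(o.x,leafp(o.x[3],p)),jig(o.x,leafp(0,p)))
for nm,a,b in(("top",(529-320,179),(476-320,42)),("collar",(494-320,178),(489-320,155))):
    A=px(a,6,(380,220));B=px(b,6,(208,205))
    g=lambda P:np.r_[proj("top",P)[0]-A,proj("scene",P)[0]-B]
    q=least_squares(g,[.4,-.2,.1]);print(nm,q.x,q.fun)
E
```

```text
[ 0.5658  0.0852 -0.3216  0.8413] [-18.4249  48.2045]
[[-1.3158 -0.3328]
 [ 0.0723 -0.4298]
 [ 0.2823 -0.9028]
 [-0.7962  0.1243]
 [-0.5165  0.0327]
 [-1.0918  1.05  ]
 [ 0.3709  2.0658]
 [-1.0556 -1.5209]
 [-0.1702 -0.4171]
 [-0.3042 -0.9669]
 [-0.1387 -1.4748]
 [-0.3295  0.1528]
 [-0.943   0.1796]
 [-0.5818 -0.9283]]
tab [0.5362 0.0951 0.2013] [0.4804 0.1137 0.08  ]
bush [0.5987 0.0742 0.1396] [0.5658 0.0852 0.088 ]
top [ 0.4815 -0.1778  0.1317] [-0.217  -0.1808 -0.3226 -0.0338]
collar [ 0.481  -0.1775  0.0707] [-0.2148 -0.1809 -0.3103 -0.03  ]
```

Jig at (0.566, 0.085), yaw -18.4°, with the leaf at about 0.84 rad. The probe is at (0.481, -0.178). First I'll align the tool with the jig, close the fingers and go above the tab.

Request:
{"method": "jog_arm", "body": {"motion": [{"wz": -0.0394,"gripper": 0},{"x": -0.035,"y": -0.028,"gripper": 0},{"x": -0.035,"y": -0.028,"gripper": 0},{"x": -0.035,"y": -0.028,"gripper": 0},{"x": -0.035,"y": -0.028,"gripper": 0},{"x": -0.035,"y": -0.028,"gripper": 0},{"x": -0.035,"y": -0.028,"gripper": 0},{"x": -0.035,"y": -0.028,"gripper": 0}]}}

```text
invalid input at $.motion[0]: expected keys x, y, z, wx, wy, wz, gripper
```

Request:
{"method": "jog_arm", "body": {"motion": [{"x": -0.035,"y": -0.028,"gripper": 0},{"x": -0.035,"y": -0.028,"gripper": 0},{"x": -0.035,"y": -0.028,"gripper": 0},{"x": -0.035,"y": -0.028,"gripper": 0},{"x": -0.0335,"y": -0.0275,"gripper": 0},{"gripper": 0}]}}

```text
invalid input at $.motion[0]: expected keys x, y, z, wx, wy, wz, gripper
```

All keys are required in every row.

Request:
{"method": "jog_arm", "body": {"motion": [{"x": 0,"y": 0,"z": 0,"wx": 0,"wy": 0,"wz": -0.0394,"gripper": 0},{"x": -0.035,"y": -0.028,"z": 0,"wx": 0,"wy": 0,"wz": 0,"gripper": 0},{"x": -0.035,"y": -0.028,"z": 0,"wx": 0,"wy": 0,"wz": 0,"gripper": 0},{"x": -0.035,"y": -0.028,"z": 0,"wx": 0,"wy": 0,"wz": 0,"gripper": 0},{"x": -0.035,"y": -0.028,"z": 0,"wx": 0,"wy": 0,"wz": 0,"gripper": 0},{"x": -0.035,"y": -0.028,"z": 0,"wx": 0,"wy": 0,"wz": 0,"gripper": 0},{"x": -0.035,"y": -0.028,"z": 0,"wx": 0,"wy": 0,"wz": 0,"gripper": 0},{"x": -0.035,"y": -0.028,"z": 0,"wx": 0,"wy": 0,"wz": 0,"gripper": 0}]}}

```text
time: 1.15
ee_pos: [0.4296, 0.2766, 0.253]
orientation: [[-0.949, 0.316, -0.0], [0.316, 0.949, -0.0], [0.0, -0.0, -1.0]]
wrist_force: [-1.1, -0.4, 1.0]
gripper_width: -0.001
grip_force: 0.0
```

Request:
{"method": "jog_arm", "body": {"motion": [{"x": -0.035,"y": -0.028,"z": 0,"wx": 0,"wy": 0,"wz": 0,"gripper": 0},{"x": -0.035,"y": -0.028,"z": 0,"wx": 0,"wy": 0,"wz": 0,"gripper": 0},{"x": -0.035,"y": -0.028,"z": 0,"wx": 0,"wy": 0,"wz": 0,"gripper": 0},{"x": -0.035,"y": -0.028,"z": 0,"wx": 0,"wy": 0,"wz": 0,"gripper": 0},{"x": -0.034,"y": -0.0275,"z": 0,"wx": 0,"wy": 0,"wz": 0,"gripper": 0},{"x": 0,"y": 0,"z": 0,"wx": 0,"wy": 0,"wz": 0,"gripper": 0}]}}

```text
time: 1.9
ee_pos: [0.5508, 0.088, 0.2522]
orientation: [[-0.947, 0.32, -0.002], [0.32, 0.947, -0.001], [0.001, -0.001, -1.0]]
wrist_force: [-0.5, 0.5, -1.3]
gripper_width: 0.002
grip_force: 0.0
```

Request:
{"method": "jog_arm", "body": {"motion": [{"x": 0,"y": 0,"z": 0.016,"wx": 0,"wy": 0,"wz": 0,"gripper": 0},{"x": 0,"y": 0,"z": 0.0165,"wx": 0,"wy": 0,"wz": 0,"gripper": 0},{"x": 0.014,"y": 0,"z": 0.014,"wx": 0,"wy": 0,"wz": 0,"gripper": 0},{"x": 0.0123,"y": 0,"z": 0.0146,"wx": 0,"wy": 0,"wz": 0,"gripper": 0},{"x": 0.009,"y": 0,"z": 0.0137,"wx": 0,"wy": 0,"wz": 0,"gripper": 0},{"x": 0.0072,"y": 0,"z": 0.0138,"wx": 0,"wy": 0,"wz": 0,"gripper": 0},{"x": 0.006,"y": 0,"z": 0.015,"wx": 0,"wy": 0,"wz": 0,"gripper": 0},{"x": 0.0043,"y": 0,"z": 0.0152,"wx": 0,"wy": 0,"wz": 0,"gripper": 0}]}}

```text
time: 2.9
ee_pos: [0.4992, 0.1079, 0.1332]
orientation: [[-0.949, 0.315, -0.0], [0.315, 0.949, 0.0], [0.0, 0.0, -1.0]]
wrist_force: [1.0, 2.1, 1.3]
gripper_width: 0.001
grip_force: 0.5
```

Request:
{"method": "jog_arm", "body": {"motion": [{"x": 0.003,"y": 0,"z": 0.012,"wx": 0,"wy": 0,"wz": 0,"gripper": 0},{"x": 0.001,"y": 0,"z": 0.01,"wx": 0,"wy": 0,"wz": 0,"gripper": 0},{"x": 0,"y": 0,"z": 0.004,"wx": 0,"wy": 0,"wz": 0,"gripper": 0},{"x": 0,"y": 0,"z": 0,"wx": 0,"wy": 0,"wz": 0,"gripper": 0}]}}

```text
time: 3.4
ee_pos: [0.4961, 0.1083, 0.1082]
orientation: [[-0.949, 0.317, -0.0], [0.317, 0.949, -0.0], [0.0, -0.0, -1.0]]
wrist_force: [-0.5, 0.3, 0.0]
gripper_width: -0.001
grip_force: 0.0
```

Request:
{"method": "jog_arm", "body": {"motion": [{"x": 0,"y": 0,"z": 0.003,"wx": 0,"wy": 0,"wz": 0,"gripper": 0},{"x": 0,"y": 0,"z": 0.002,"wx": 0,"wy": 0,"wz": 0,"gripper": 0},{"x": 0,"y": 0,"z": 0,"wx": 0,"wy": 0,"wz": 0,"gripper": 0}]}}

```text
time: 3.78
ee_pos: [0.4962, 0.1084, 0.1035]
orientation: [[-0.949, 0.317, 0.0], [0.317, 0.949, -0.0], [-0.0, 0.0, -1.0]]
wrist_force: [-0.0, 0.0, -0.0]
gripper_width: 0.002
grip_force: 0.0
```

```bash
python3 - <<'E'
from h import *
s=get_state();print(s["ee_pos"],s["wrist_force"])
im=capture("wrist");s2=capture("scene");cv2.imwrite("pics/s1.png",np.hstack([im[:,130:530],cv2.resize(s2[150:250,285:385],(400,400))]))
E
```

```text
[0.4962 0.1084 0.1035] [-0.0144  0.0145 -0.0202]
```

View pics/s1.png

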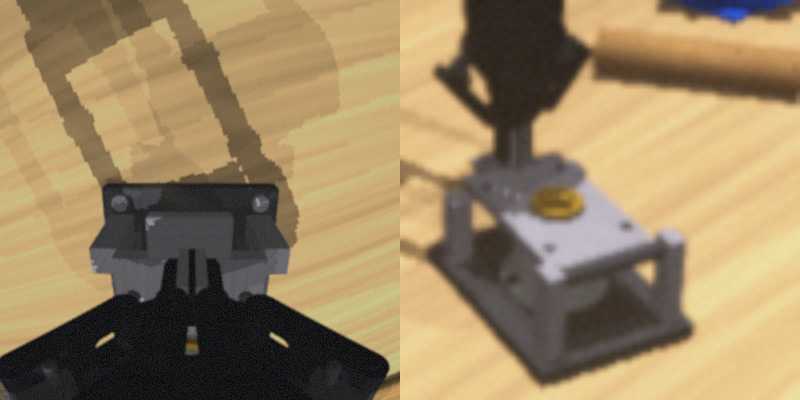

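The wrist view (left) shows the tab under the closed fingers between the stop posts. The scene view shows the leaf almost level, with the bush at crop (558,203). I'll press on until the stop pushes back.

Request:
{"method": "jog_arm", "body": {"motion": [{"x": 0,"y": 0,"z": 0.002,"wx": 0,"wy": 0,"wz": 0,"gripper": 0},{"x": 0,"y": 0,"z": 0.002,"wx": 0,"wy": 0,"wz": 0,"gripper": 0},{"x": 0,"y": 0,"z": 0,"wx": 0,"wy": 0,"wz": 0,"gripper": 0}]}}

```text
time: 4.25
ee_pos: [0.4962, 0.1085, 0.1019]
orientation: [[-0.949, 0.316, 0.001], [0.316, 0.949, 0.0], [-0.001, 0.001, -1.0]]
wrist_force: [-6.5, -1.5, 12.2]
gripper_width: -0.003
grip_force: 6.1
```

The leaf is on its stop, with 12 N of reaction at tip z = 0.080. Next I'll hold briefly, rise, and move so the wrist camera can see the bush.

Request:
{"method": "jog_arm", "body": {"motion": [{"x": 0,"y": 0,"z": 0,"wx": 0,"wy": 0,"wz": 0,"gripper": 0},{"x": 0,"y": 0,"z": 0,"wx": 0,"wy": 0,"wz": 0,"gripper": 0},{"x": 0,"y": 0,"z": -0.03,"wx": 0,"wy": 0,"wz": 0,"gripper": 0},{"x": 0,"y": 0,"z": -0.04,"wx": 0,"wy": 0,"wz": 0,"gripper": 0},{"x": -0.04,"y": 0,"z": -0.04,"wx": 0,"wy": 0,"wz": 0,"gripper": 60},{"x": -0.045,"y": 0,"z": -0.03,"wx": 0,"wy": 0,"wz": 0,"gripper": 60},{"x": -0.045,"y": 0,"z": 0,"wx": 0,"wy": 0,"wz": 0,"gripper": 60},{"x": 0,"y": 0,"z": 0,"wx": 0,"wy": 0,"wz": 0,"gripper": 60}]}}

```text
time: 5.25
ee_pos: [0.6212, 0.0661, 0.2368]
orientation: [[-0.948, 0.318, -0.003], [0.318, 0.948, -0.001], [0.003, -0.002, -1.0]]
wrist_force: [-0.2, -0.8, -1.5]
gripper_width: 0.7
grip_force: 0.0
```

```bash
python3 - <<'E'
from h import *
s=get_state();print(s["ee_pos"],s["gripper_width"])
im=capture("wrist");t=capture("top")
v=[.5658,.0852,-.3216]
for n,I,k in(("wrist",im,8),("top",t,10)):
    p=proj(n,[.5658,.0852,.088],s)[0];print(n,p)
    x,y=(p-np.array([25,25])*(1 if n=="wrist" else .8)).astype(int);w=50 if n=="wrist" else 40
    print("crop",x,y);c=cv2.resize(I[y:y+w,x:x+w],(400,400),interpolation=cv2.INTER_CUBIC)
    im2=c if n=="wrist" else np.hstack([im2,c])
cv2.imwrite("pics/s2.png",im2);cv2.imwrite("pics/w2.png",im)
E
```

```text
[0.6212 0.0661 0.2368] 0.7001957819604985
wrist [322.519  128.3165]
crop 297 103
top [301.475 213.677]
crop 281 193
```

View pics/s2.png

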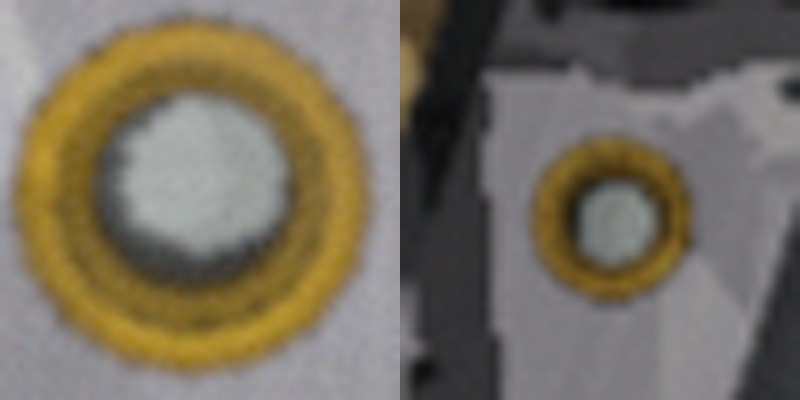

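Bush rim centres: wrist (320.7,126.9) and top (301.75,214.35), both about 1.5 mm from the prediction. Now over to the probe.

Request:
{"method": "jog_arm", "body": {"motion": [{"x": 0.001,"y": -0.046,"z": 0,"wx": 0,"wy": 0,"wz": 0,"gripper": 60},{"x": 0.001,"y": -0.046,"z": 0,"wx": 0,"wy": 0,"wz": 0,"gripper": 60},{"x": 0.001,"y": -0.046,"z": 0,"wx": 0,"wy": 0,"wz": 0,"gripper": 60},{"x": 0.001,"y": -0.046,"z": 0,"wx": 0,"wy": 0,"wz": 0,"gripper": 60},{"x": 0.001,"y": -0.046,"z": 0,"wx": 0,"wy": 0,"wz": 0,"gripper": 60},{"x": 0.001,"y": -0.046,"z": 0,"wx": 0,"wy": 0,"wz": 0,"gripper": 60},{"x": 0,"y": 0,"z": 0,"wx": 0,"wy": 0,"wz": 0,"gripper": 60},{"x": 0,"y": 0,"z": 0,"wx": 0,"wy": 0,"wz": 0,"gripper": 60}]}}

```text
time: 6.35
ee_pos: [0.5261, -0.1916, 0.2401]
orientation: [[-0.949, 0.316, 0.001], [0.316, 0.949, 0.0], [-0.001, 0.001, -1.0]]
wrist_force: [0.2, 0.5, 0.5]
gripper_width: 0.705
grip_force: 0.0
```

```bash
python3 - <<'E'
from h import *
s=get_state();print(s["ee_pos"])
im=capture("wrist")
S={"ee_pos":np.array([.6212,.0661,.2368]),"orientation":np.array([[-.948,.318,-.003],[.318,.948,-.001],[.003,-.002,-1]])}
for n,u in(("wrist",(320.7,126.9)),("top",(301.75,214.35))):
    print(n,least_squares(lambda q:proj(n,[q[0],q[1],.088],S)[0]-u,[.56,.08]).x)
print("both",least_squares(lambda q:np.r_[proj("wrist",q,S)[0]-(320.7,126.9),proj("top",q)[0]-(301.75,214.35)],[.56,.08,.09]).x)
p=proj("wrist",[[.4815,-.1778,.132],[.481,-.1775,.072]],s);print(p)
x,y=(p.mean(0)-50).astype(int);y=max(y,0);print(x,y)
cv2.imwrite("pics/s3.png",cv2.resize(im[y:y+100,x:x+100],(600,600),interpolation=cv2.INTER_CUBIC))
E
```

```text
[ 0.5261 -0.1916  0.2401]
wrist [0.5641 0.0841]
top [0.5642 0.0845]
both [0.5637 0.0842 0.0932]
[[320.2755 148.7588]
 [320.5811 137.916 ]]
270 93
```

View pics/s3.png

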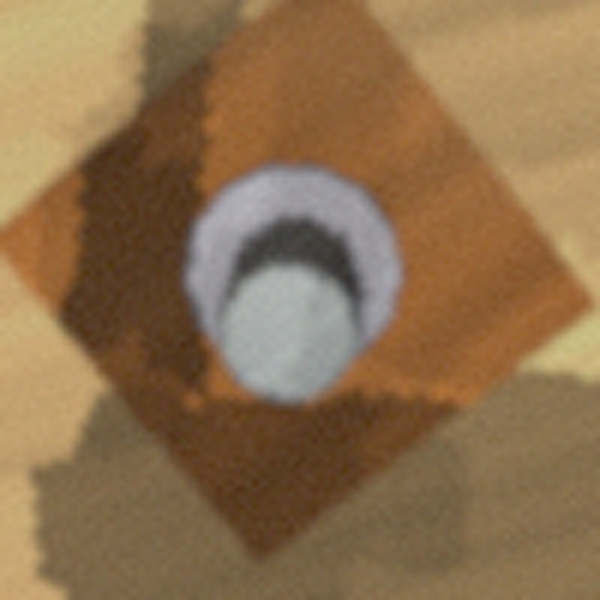

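Handle top at (317.75,148.1) and collar at (318.75,137.25), giving the probe at about (0.481, -0.1785). The bush is at about (0.564, 0.084). I'll move over the probe, then descend.

Request:
{"method": "jog_arm", "body": {"motion": [{"x": 0.025,"y": -0.0018,"z": 0,"wx": 0,"wy": 0,"wz": 0,"gripper": 60},{"x": 0.022,"y": 0,"z": 0,"wx": 0,"wy": 0,"wz": 0,"gripper": 60},{"x": 0,"y": 0,"z": 0.03,"wx": 0,"wy": 0,"wz": 0,"gripper": 60},{"x": 0,"y": 0,"z": 0.02,"wx": 0,"wy": 0,"wz": 0,"gripper": 60},{"x": 0,"y": 0,"z": 0,"wx": 0,"wy": 0,"wz": 0,"gripper": 60},{"x": 0,"y": 0,"z": 0,"wx": 0,"wy": 0,"wz": 0,"gripper": 60}]}}

```text
time: 7.15
ee_pos: [0.4817, -0.1792, 0.1901]
orientation: [[-0.949, 0.316, 0.001], [0.316, 0.949, -0.0], [-0.001, -0.0, -1.0]]
wrist_force: [-0.7, 0.2, -0.7]
gripper_width: 0.701
grip_force: 0.0
```

Request:
{"method": "jog_arm", "body": {"motion": [{"x": 0.001,"y": 0.0005,"z": 0.025,"wx": 0,"wy": 0,"wz": 0,"gripper": 60},{"x": 0,"y": 0,"z": 0.025,"wx": 0,"wy": 0,"wz": 0,"gripper": 60},{"x": 0,"y": 0,"z": 0.02,"wx": 0,"wy": 0,"wz": 0,"gripper": 60},{"x": 0,"y": 0,"z": 0.013,"wx": 0,"wy": 0,"wz": 0,"gripper": 60},{"x": 0,"y": 0,"z": 0,"wx": 0,"wy": 0,"wz": 0,"gripper": 60},{"x": 0,"y": 0,"z": 0,"wx": 0,"wy": 0,"wz": 0,"gripper": 30},{"x": 0,"y": 0,"z": 0,"wx": 0,"wy": 0,"wz": 0,"gripper": 24},{"x": 0,"y": 0,"z": 0,"wx": 0,"wy": 0,"wz": 0,"gripper": 24}]}}

```text
time: 8.15
ee_pos: [0.4807, -0.1788, 0.1072]
orientation: [[-0.949, 0.317, 0.001], [0.317, 0.949, -0.0], [-0.001, -0.0, -1.0]]
wrist_force: [1.1, 0.4, -0.4]
gripper_width: 0.278
grip_force: 0.0
```

Request:
{"method": "jog_arm", "body": {"motion": [{"x": 0,"y": 0,"z": 0,"wx": 0,"wy": 0,"wz": 0,"gripper": 20},{"x": 0,"y": 0,"z": 0,"wx": 0,"wy": 0,"wz": 0,"gripper": 16},{"x": 0,"y": 0,"z": 0,"wx": 0,"wy": 0,"wz": 0,"gripper": 0},{"x": 0,"y": 0,"z": 0,"wx": 0,"wy": 0,"wz": 0,"gripper": 0},{"x": 0,"y": 0,"z": 0,"wx": 0,"wy": 0,"wz": 0,"gripper": 0}]}}

```text
time: 8.78
ee_pos: [0.4806, -0.1787, 0.1069]
orientation: [[-0.949, 0.316, 0.001], [0.316, 0.949, -0.0], [-0.001, -0.0, -1.0]]
wrist_force: [-0.9, 0.7, 4.1]
gripper_width: 0.196
grip_force: 58.4
```

Gripped at 58 N. Lifting straight up.

Request:
{"method": "jog_arm", "body": {"motion": [{"x": 0,"y": 0,"z": -0.01,"wx": 0,"wy": 0,"wz": 0,"gripper": 0},{"x": 0,"y": 0,"z": -0.015,"wx": 0,"wy": 0,"wz": 0,"gripper": 0},{"x": 0,"y": 0,"z": -0.02,"wx": 0,"wy": 0,"wz": 0,"gripper": 0},{"x": 0,"y": 0,"z": -0.025,"wx": 0,"wy": 0,"wz": 0,"gripper": 0},{"x": 0,"y": 0,"z": -0.025,"wx": 0,"wy": 0,"wz": 0,"gripper": 0},{"x": 0,"y": 0,"z": -0.025,"wx": 0,"wy": 0,"wz": 0,"gripper": 0},{"x": 0,"y": 0,"z": -0.01,"wx": 0,"wy": 0,"wz": 0,"gripper": 0},{"x": 0,"y": 0,"z": 0,"wx": 0,"wy": 0,"wz": 0,"gripper": 0}]}}

```text
time: 9.78
ee_pos: [0.4807, -0.1787, 0.2375]
orientation: [[-0.949, 0.316, 0.002], [0.316, 0.949, -0.001], [-0.002, -0.0, -1.0]]
wrist_force: [-0.2, 0.4, -1.9]
gripper_width: 0.194
grip_force: 58.5
```

Request:
{"method": "jog_arm", "body": {"motion": [{"x": 0.001,"y": 0.03,"z": 0,"wx": 0,"wy": 0,"wz": 0,"gripper": 0},{"x": 0.001,"y": 0.05,"z": 0,"wx": 0,"wy": 0,"wz": 0,"gripper": 0},{"x": 0.001,"y": 0.05,"z": 0,"wx": 0,"wy": 0,"wz": 0,"gripper": 0},{"x": 0.001,"y": 0.05,"z": 0,"wx": 0,"wy": 0,"wz": 0,"gripper": 0},{"x": 0,"y": 0.05,"z": 0,"wx": 0,"wy": 0,"wz": 0,"gripper": 0},{"x": 0,"y": 0.03,"z": 0,"wx": 0,"wy": 0,"wz": 0,"gripper": 0},{"x": 0,"y": 0.016,"z": 0,"wx": 0,"wy": 0,"wz": 0,"gripper": 0},{"x": 0,"y": 0,"z": 0,"wx": 0,"wy": 0,"wz": 0,"gripper": 0}]}}

```text
time: 10.78
ee_pos: [0.5638, 0.0848, 0.2354]
orientation: [[-0.949, 0.315, -0.002], [0.315, 0.949, -0.0], [0.002, -0.001, -1.0]]
wrist_force: [-0.0, -0.9, -2.0]
gripper_width: 0.19
grip_force: 58.8
```

Request:
{"method": "jog_arm", "body": {"motion": [{"x": 0,"y": 0,"z": 0.015,"wx": 0,"wy": 0,"wz": 0,"gripper": 0},{"x": 0,"y": 0,"z": 0.01,"wx": 0,"wy": 0,"wz": 0,"gripper": 0},{"x": 0,"y": 0,"z": 0,"wx": 0,"wy": 0,"wz": 0,"gripper": 0},{"x": 0,"y": 0,"z": 0,"wx": 0,"wy": 0,"wz": 0,"gripper": 0}]}}

```text
time: 11.28
ee_pos: [0.564, 0.084, 0.2116]
orientation: [[-0.948, 0.317, 0.0], [0.317, 0.948, -0.0], [-0.0, 0.0, -1.0]]
wrist_force: [-0.3, 1.0, -1.5]
gripper_width: 0.194
grip_force: 58.8
```

```bash
python3 - <<'E'
from h import *
s=get_state();print(s["ee_pos"],s["orientation"])
w=capture("wrist");c=capture("scene")
B=[.5641,.0843,.088];e=s["ee_pos"]
P=[[e[0],e[1],e[2]-.107+.006+d] for d in(0,.06)]
print("w",proj("wrist",[B]+P,s));print("s",proj("scene",[B]+P))
p=proj("wrist",B,s)[0];x,y=(p-(40,50)).astype(int);q=proj("scene",B)[0];a,b=(q-(40,60)).astype(int);print(x,y,a,b)
W=w[y:y+80,x:x+80];W=cv2.resize(W,None,fx=5,fy=5,interpolation=cv2.INTER_CUBIC);W=cv2.copyMakeBorder(W,0,400-W.shape[0],0,0,0)
cv2.imwrite("pics/s4.png",np.hstack([W,cv2.resize(c[b:b+80,a:a+80],(400,400),interpolation=cv2.INTER_CUBIC)]))
cv2.imwrite("pics/w4.png",w)
E
```

```text
[0.564  0.084  0.2116] [[-0.9484  0.317   0.0002]
 [ 0.317   0.9484 -0.    ]
 [-0.0002  0.     -1.    ]]
w [[321.9574 201.7289]
 [321.6344 211.3355]
 [321.7456 247.799 ]]
s [[322.9952 199.6009]
 [323.0483 193.0516]
 [323.4486 174.9891]]
281 151 282 139
```

View pics/s4.png

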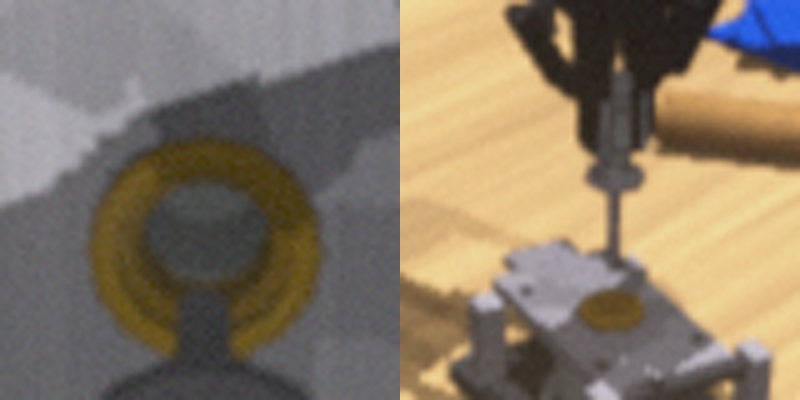

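The wrist view shows the bush rim at (321.8,200.6) with the shaft end just below it and centred sideways. The scene view shows the probe hanging upright over the bush. I'll check the tool-x offset numerically using the collar and tip edges.

```bash
python3 - <<'E'
from h import *
w=cv2.imread("pics/w4.png");e=np.array([.564,.084,.2116]);s=dict(ee_pos=e,orientation=np.array([[-.9484,.317,.0002],[.317,.9484,0],[-.0002,0,-1]]))
T=lambda x,y,h:e+s["orientation"]@np.array([x,y,.101-h])
th=np.linspace(0,6.28,200)
for nm,r,h in(("tip",.004,0),("collar low",.017,.06),("collar up",.017,.066)):
    q=proj("wrist",[T(r*np.cos(t),r*np.sin(t),h) for t in th],s);print(nm,"top row",q[:,1].min(),"cols",q[:,0].min(),q[:,0].max())
print("col 319-323 mean by row (BGR)")
for r in range(196,230): print(r,w[r,320:323].mean(0).round().astype(int),end="; ")
print()
for r in (213,216,219): print(r,w[r,308:336].mean(1).round().astype(int))
for r in (226,230,234): print(r,w[r,292:352].mean(1).round().astype(int))
E
```

```text
tip top row 206.41110793318606 cols 316.3863086497042 326.9032152024946
collar low top row 220.85379312431692 cols 292.571195314039 350.92452169687647
collar up top row 225.081240076677 cols 291.68029005744586 351.8434084712146
col 319-323 mean by row (BGR)
196 [66 66 64]; 197 [62 63 63]; 198 [65 65 65]; 199 [63 64 65]; 200 [65 63 62]; 201 [63 65 65]; 202 [67 67 66]; 203 [68 68 65]; 204 [65 67 66]; 205 [71 73 73]; 206 [68 75 77]; 207 [54 65 72]; 208 [51 61 67]; 209 [54 58 60]; 210 [59 58 60]; 211 [63 62 62]; 212 [58 57 57]; 213 [58 58 60]; 214 [58 56 60]; 215 [58 56 56]; 216 [60 58 59]; 217 [56 57 55]; 218 [60 58 60]; 219 [56 55 54]; 220 [56 55 56]; 221 [58 57 55]; 222 [57 54 56]; 223 [56 54 54]; 224 [57 54 56]; 225 [65 62 61]; 226 [69 65 69]; 227 [72 69 71]; 228 [71 69 72]; 229 [69 66 66]; 
213 [70 59 59 55 62 63 63 64 61 64 58 63 58 55 63 57 64 55 60 63 69 66 63 65
 57 57 61 70]
216 [73 76 73 71 70 60 61 58 58 56 64 58 58 59 59 53 55 57 60 52 53 65 64 74
 76 76 74 81]
219 [92 82 75 76 73 77 75 75 60 54 60 52 55 56 54 54 62 54 63 69 79 74 72 78
 78 81 81 86]
226 [102 105 100 101  96  99 101  98  94 101 100  90  91  84  74  67  64  58
  59  63  65  68  62  64  66  69  66  64  66  68  70  67  64  63  66  66
  66  63  66  59  58  50  60  62  65  71  79  84  93  93  99 100 105 112
 110 106 111 107 106 103]
230 [105 101  99  99 100  94 103  94  91  74  65  61  62  68  63  65  72  67
  73  73  69  70  68  70  64  67  72  70  73  68  66  69  71  71  68  69
  67  70  70  72  66  72  68  68  69  63  63  61  63  59  74  87 101 111
 111 108 108 107 110 107]
234 [ 98 100 102 101  88  80  63  60  57  70  69  73  62  72  64  70  71  67
  69  65  70  73  67  68  69  66  74  74  68  64  67  70  70  73  65  67
  68  69  66  68  65  62  70  70  66  73  68  66  73  70  68  62  64  80
  96 104 110 109 105 107]
```

The tip sits about 2.5 mm toward -x of the bush axis and the collar about 0.5 mm, so there's a tilt of roughly 1.5°. I'll correct that and lower slowly.

Request:
{"method": "jog_arm", "body": {"motion": [{"x": 0.0006,"y": 0,"z": 0,"wx": 0,"wy": 0.005,"wz": 0,"gripper": 0},{"x": 0,"y": 0,"z": 0.008,"wx": 0,"wy": 0,"wz": 0,"gripper": 0},{"x": 0,"y": 0,"z": 0.01,"wx": 0,"wy": 0,"wz": 0,"gripper": 0},{"x": 0,"y": 0,"z": 0.01,"wx": 0,"wy": 0,"wz": 0,"gripper": 0},{"x": 0,"y": 0,"z": 0.01,"wx": 0,"wy": 0,"wz": 0,"gripper": 0},{"x": 0,"y": 0,"z": 0.005,"wx": 0,"wy": 0,"wz": 0,"gripper": 0},{"x": 0,"y": 0,"z": 0,"wx": 0,"wy": 0,"wz": 0,"gripper": 0},{"x": 0,"y": 0,"z": 0,"wx": 0,"wy": 0,"wz": 0,"gripper": 0}]}}

```text
time: 12.38
ee_pos: [0.563, 0.0849, 0.169]
orientation: [[-0.948, 0.316, -0.014], [0.316, 0.949, 0.005], [0.015, 0.0, -1.0]]
wrist_force: [0.5, 0.4, -1.6]
gripper_width: 0.192
grip_force: 58.7
```

```bash
python3 - <<'E'
from h import *
s=get_state();print(s["ee_pos"],s["orientation"][:,2],s["time"])
w=capture("wrist");c=capture("scene");cv2.imwrite("pics/w5.png",w)
B=[.5641,.0843,.088];e=s["ee_pos"];R=s["orientation"]
P=[e+R@[0,0,.101-h] for h in(0,.06,.126)]
print("w",proj("wrist",[B]+P,s));print("s",proj("scene",[B]+P))
p=proj("wrist",B,s)[0];x,y=(p-(40,50)).astype(int);q=proj("scene",B)[0];a,b=(q-(25,40)).astype(int);print(x,y,a,b)
g=lambda I:cv2.convertScaleAbs(I,alpha=1.7)
cv2.imwrite("pics/s5.png",np.hstack([g(cv2.resize(w[y:y+80,x:x+80],(400,400),interpolation=cv2.INTER_CUBIC)),g(cv2.resize(c[b:b+50,a:a+50],(400,400),interpolation=cv2.INTER_CUBIC))]))
E
```

```text
[0.563  0.0849 0.169 ] [-0.0141  0.005  -0.9999] 12.375
w [[321.3344 224.6828]
 [321.6406 211.3349]
 [321.7505 247.7805]
 [321.978  323.3944]]
s [[322.9952 199.6009]
 [322.484  204.8522]
 [323.0074 187.6203]
 [323.6173 167.5435]]
281 174 297 159
```

View pics/s5.png

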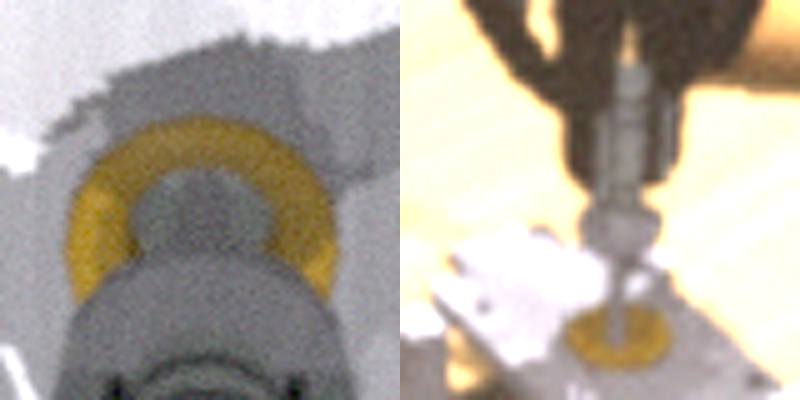

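Scene: the shaft enters the bore centred, within about 0.1 px of the rim centre. Wrist: the rim spans columns 67–338 of the crop with its top at row 115, and the shaft is centred sideways. I'll compare the numbers along tool x.

```bash
python3 - <<'E'
from h import *
w=cv2.imread("pics/w5.png")
e=np.array([.563,.0849,.169]);z=np.array([-.0141,.005,-.9999]);y=np.array([.3165,.9486,.0003]);s=dict(ee_pos=e,orientation=np.c_[np.cross(y,z),y,z])
hsv=cv2.cvtColor(w,cv2.COLOR_BGR2HSV);m=(cv2.inRange(hsv,(15,110,40),(30,255,255)))
m[:190]=0;m[240:]=0;m[:,:285]=0;m[:,360:]=0
# outer edge points, rows above 226: leftmost/rightmost per row
pts=[]
for r in range(200,228):
    c=np.flatnonzero(m[r]);
    if len(c)>3: pts+=[(c[0]-.5,r),(c[-1]+.5,r)]
pts=np.array(pts);th=np.linspace(0,2*np.pi,720)
def f(q):
    C=proj("wrist",np.c_[q[0]+q[2]*np.cos(th),q[1]+q[2]*np.sin(th),np.full(720,.088)],s)
    c=C.mean(0);d=pts-c;a=np.arctan2(d[:,1],d[:,0]);ca=np.arctan2(*(C-c).T[::-1]);o=np.argsort(ca)
    return np.hypot(*d.T)-np.interp(a,ca[o],np.hypot(*(C-c).T)[o],period=2*np.pi)
r=least_squares(f,[.564,.084,.02],loss="soft_l1",f_scale=.5);print(r.x,np.abs(r.fun).mean())
d=np.r_[r.x[:2],.088]-e;print("bush in tool xy on vertical:",d@s["orientation"][:,0],d@s["orientation"][:,1])
# probe in tool frame at height (z tool .101) from far tip edge row 208.7, lateral 321.5 ; collar up edge row 224.7
T=lambda x,y,h:e+s["orientation"]@np.array([x,y,.101-h])
for nm,rr,h,row in(("tip",.004,0,208.7),("collar",.017,.066,224.7)):
    g=lambda v:[proj("wrist",T(v[0]+rr,0,h),s)[0,1]-row]
    v=least_squares(g,[0]).x[0];P=T(v,0,h);print(nm,v,"rel bush xy",P[:2]-r.x[:2], "along toolx",(P[:2]-r.x[:2])@s["orientation"][:2,0],"tooly",(P[:2]-r.x[:2])@y[:2])
E
```

```text
[0.563  0.0843 0.0188] 0.24625462338710616
bush in tool xy on vertical: -0.0014104802770249917 -0.0005407841056444418
tip -0.0018649772666321934 rel bush xy [0.0003 0.0005] along toolx -0.0001551466959206577 tooly 0.000544807824409166
collar 0.0002029621711889738 rel bush xy [-0.0007  0.0008] along toolx 0.0009252954633059667 tooly 0.000526295444886604
```

The tip and collar are both within 1 mm of the bush axis. Final descent of 35 mm, with a small trim.

Request:
{"method": "jog_arm", "body": {"motion": [{"x": -0.0004,"y": -0.0005,"z": 0.007,"wx": 0,"wy": 0,"wz": 0,"gripper": 0},{"x": -0.0004,"y": 0,"z": 0.009,"wx": 0,"wy": 0,"wz": 0,"gripper": 0},{"x": 0,"y": 0,"z": 0.009,"wx": 0,"wy": 0,"wz": 0,"gripper": 0},{"x": 0,"y": 0,"z": 0.006,"wx": 0,"wy": 0,"wz": 0,"gripper": 0},{"x": 0,"y": 0,"z": 0.003,"wx": 0,"wy": 0,"wz": 0,"gripper": 0},{"x": 0,"y": 0,"z": 0,"wx": 0,"wy": 0,"wz": 0,"gripper": 0},{"x": 0,"y": 0,"z": 0,"wx": 0,"wy": 0,"wz": 0,"gripper": 0},{"x": 0,"y": 0,"z": 0,"wx": 0,"wy": 0,"wz": 0,"gripper": 0}]}}

```text
time: 13.48
ee_pos: [0.5631, 0.0843, 0.1349]
orientation: [[-0.948, 0.316, -0.014], [0.316, 0.949, 0.005], [0.015, 0.0, -1.0]]
wrist_force: [-0.4, 0.7, -1.3]
gripper_width: 0.193
grip_force: 58.7
```

```bash
python3 - <<'E'
from h import *
s=get_state();print(s["ee_pos"],s["orientation"][:,2],s["wrist_force"],s["grip_force"])
w=capture("wrist");c=capture("scene")
B=[.5641,.0843,.088];q=proj("scene",B)[0];a,b=(q-(25,30)).astype(int)
P=s["ee_pos"]+s["orientation"]@[0,0,.041]
print("collar",P,"scene px",proj("scene",[B,P]),a,b)
g=lambda I:cv2.convertScaleAbs(I,alpha=1.7)
cv2.imwrite("pics/s6.png",np.hstack([g(cv2.resize(w[180:280,270:370],(400,400),interpolation=cv2.INTER_CUBIC)),g(cv2.resize(c[b:b+50,a:a+50],(400,400),interpolation=cv2.INTER_CUBIC))]))
E
```

```text
[0.5631 0.0843 0.1349] [-0.0142  0.005  -0.9999] [-0.3591  0.7022 -1.2577] 58.69242489337921
collar [0.5625 0.0845 0.0939] scene px [[322.9952 199.6009]
 [322.6842 197.6765]] 297 169
```

View pics/s6.png

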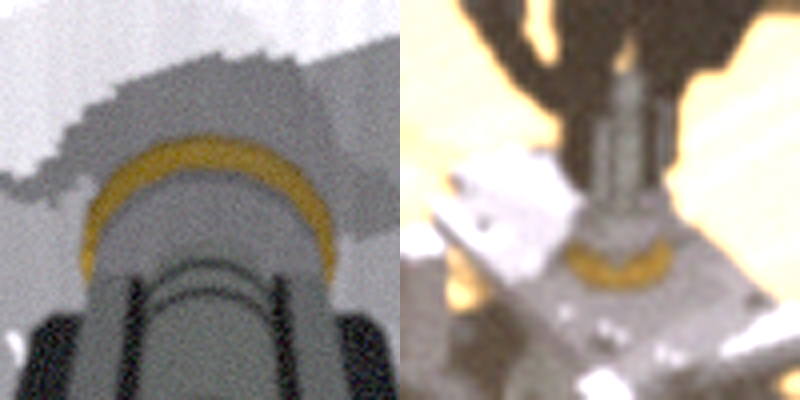

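The wrist view shows the collar centred over the rim, with an even brass crescent. The scene view shows the collar just above the rim at about (618,262). The height is about 5.9 mm with no contact force, so I'm handing it in.

```bash
python3 -c "
from bench import *
print(sign_off())"
```

```text
the job is handed in; nothing more can be done
None
```

I shut the leaf and signed off with the probe gripped and hanging centred in the bush, its collar about 6 mm above it by my measurement. Sign-off returned no verdict.

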